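Scan the specimen drawer and hold it open at the green clip

ROBOT

A 7-joint arm with a two-finger parallel gripper is mounted at the origin on the work surface. World frame = base frame: x ahead of the robot, y to its left, z up, the work surface at z = 0. Lengths are in m, angles in rad, forces in N, time in s.
With the tool pointing down it reaches from about 0.425 to 0.925 m from the base axis. Payload 6.8 kg.
Tool frame: the origin (TCP) lies on the centre line of the jaws, within the pads' length; the fingertips stand 11 mm ahead of it and the grasp point (between the pads) lies 8 mm behind it; z points along the fingers, y is the line along which they close (so a half turn about z gives the same grasp; the last joint's range is limited). The gripper opens to 88 mm and grips with 3 to 60 N. Pads are 20 mm wide; open, the fingers measure 115 mm over their backs; the gripper's body (75 mm by 178 mm) begins 61 mm behind the grasp point.
Start: joints at [-1.4, 0.477, 0.022, 1.555, -0.011, 1.109, -0.083], TCP at [0.186, 0.649, 0.234] pointing down, gripper open.
Joint ranges: [-2.96, 2.96], [-0.34, 2.1], [-1.41, 1.46], [0.24, 2.44], [-1.37, 4.51], [0.17, 1.92], [-2.96, 2.96]. Speed limits (rad/s): [2.39, 2.39, 3.14, 3.14, 3.14, 3.14, 3.14].

INTERFACE

Orientations are given as [roll, pitch, yaw] about the fixed x, y, z axes, in that order (R = Rz(yaw) Ry(pitch) Rx(roll)).
In Python, from bench import manip gives the robot as it stands. Calls block until the motion is done:
- manip.goto(position, orientation): joint-space move of the TCP to a pose.
- manip.servo_line(position, ori=None, max_speed=0.15, until_force=None): straight line of the TCP; ori=None keeps the orientation; max_speed is the mean speed in m/s. With until_force (N) it stops when the force on the tool has changed by that much, and returns True; else False.
- manip.move_j(angles): joint-space move.
- manip.move_gripper(opening, squeeze=None): finger opening in m; squeeze is the grip in N (None keeps the last); returns when the fingers have stopped.
- manip.sleep(seconds).
- manip.solve_ik(position, orientation): joint angles nearest the present ones, or None.
- manip.observe(): the state.
- manip.capture(name): name is "side" or "top" or "wrist"; returns a dict with "img" (400x640x3 uint8, red, green, blue), "depth" (400x640 float32, m along the optical axis (not along the pixel's ray), 0 where there is no reading), "intrinsics" (3x3 intrinsics, pixels), "rvec" (rotation vector, rad) and "tvec" (3), from world to camera coordinates, as OpenCV has them; the wrist camera has in their place "T_tool_cam" (4x4, takes a point from camera to tool coordinates, whose origin is the TCP and whose axes are the flange's). Camera axes: x right, y down, z forward; pixel columns grow to the right and rows downward; lengths in m; the calibration is good to about 2 mm. The wrist camera is an equidistant fisheye: a pixel r from the principal point sees the ray r / f radians off the axis. A picture is of the moment at which its call begins: read the wrist's pose just before it.
A pose or a line that the arm cannot do raises manip.PlanningError and nothing moves.
- manip.job_done(): hands the job in; it is judged then, once.
The state is a dict: "time": time; "joint_pos": joint angles; "joint_velocities": joint speeds; "joint_torque": joint torques, N m; "eef_pos": TCP position; "orientation": TCP orientation; "ft_force": force on the tool from outside, world axes, zero at the start; "wrist_torque": the same for the moment, N m; "opening": finger opening in m; "gripper_force": force on a finger pad.
Only numpy, scipy, OpenCV 4.12 (cv2) and the standard library are available. Lean on these libraries where they do the work, as an engineer would, in place of code of your own. Each camera call takes 0.05 s, during which the arm holds its last target. There are 200 camera calls.

TASK

Check out the blood tubes: pick up the handheld scanner and hold it still for at least a second with its window facing straight down, about 8 cm above the middle of the barcode label on top of the specimen drawer unit, then lay the scanner back down flat on its dark mat and let go of it. Then take the self-closing drawer by its yellow upright handle, pull it out until the orange pointer is within the width of the green clip, and keep holding it there so that the nurse can take the tubes: the program finishes while still gripping the handle, with the pointer at the clip. Leave the clip where it is set, and leave the tube rack, bottle, tape roll and steel dish alone.

Things in the scene. Friction and masses are not known exactly. Their poses are not given: they have to be found in the camera images.
- unit: Drawer unit, fixed: blue base plate 10 mm thick (x -185 to +135, y +-100 mm) with a white housing (x -41 to +131, y +-76 mm), its flat top 70 mm above the counter. Origin on the counter surface, z up. The drawer comes out along this frame's -x, roughly towards the robot. A low white rail (24 mm high) on the plate's -y edge, in front of the housing, carries the green clip.
- label (a point): Centre of the white barcode label, 50 x 70 mm (x by y), lying flat on top of the housing, 70 mm above the counter, facing up. Axes as the unit.
- tray (a joint): How far the drawer is pulled out, in m: 0 closed (start), end stop at 0.11. A spring always pulls it shut: about 3 N when closed, rising by 60 N/m (about 8 N at 0.085). It does not stay open by itself.
- handle (a point): The drawer's yellow handle: an upright paddle 16 mm thick (x, the pulling direction) x 44 mm wide (y) x 66 mm tall. This point is its centre, 77 mm above the counter; its top is at 110 mm. Axes as the unit. Closed, its centre is 46 mm in front of the housing (70 mm high) and 33 mm in front of the drawer's white front panel (58 mm high). Grip its top part from above, across thickness or width.
- pointer (a point): Upper middle of the orange pointer, a 6 mm thick bar that sticks out from the drawer's front to its -y side, 35 mm above the counter, over the rail; it moves with the drawer. Axes as the unit.
- mark (a point): Middle of the top of the green clip on the rail, 14 mm long along the rail (x), 28 mm above the counter. It is set differently each time, 40 to 90 mm in front of the closed drawer's pointer (towards the unit's -x): that distance is how far the drawer must come out. Tight (about 30 N); not to be moved. Axes as the unit.
- mat: Dark rubber mat, 240 x 140 x 6 mm, fixed flat on the counter: the scanner's place. Origin at the centre of its underside, x along its length, z up.
- scanner: Stick scanner, about 0.16 kg, lying on the mat. White handle 30 mm wide x 30 mm high from x -75 to +40 mm; blue head 46 mm wide, z 6 to 38 mm, from x +35 to +85 mm. Origin at the underside of the handle, near its middle (balance point about x = +15 mm); x points towards the head, z up. Grip it from above across the handle (y) near the origin.
- window (a point): Centre of the scanner's red window in the underside of its head: 60 mm along the scanner's x from its origin, 5 mm above the underside of the handle. It looks along the scanner's -z, straight down while the scanner is level. Axes as the scanner.
- rack: Bystander: white rack 100 x 150 mm full of blood tubes with orange and blue caps, 110 mm tall, loose. Origin under its centre.
- bottle: Bystander: white plastic bottle, 54 mm across, 130 mm tall, loose. Origin under its centre.
- tape: Bystander: tan roll of tape lying flat, 60 mm across, 22 mm high, loose. Origin under its centre.
- dish: Bystander: round steel dish, 130 mm across, 40 mm high, loose. Origin under its centre.
Mind the look-alikes: they are no part of the job. What is shaped like the scanner but brown is not meant.

How it is judged:
By the outcome, as a careful person would: the job done as asked, in the order asked, and still so for the second after the job is handed in, while the arm keeps its last pose, push and grip.
It also fails if it takes over 66 s, if anything falls off the work surface, if the arm or the gripper's body presses on something with over 40 N, if the wrist force passes 120 N, or if a joint passes its speed limit or range.

## Working session

There is one attempt and no reset: what is moved stays moved. The work goes in short steps, each a Python script; the robot and the scene stay as the last script left them, time stands still between calls to the robot, and variables do not carry over. Pictures are saved under pics/ and viewed, at most 10 in all, crops included, and the job is handed in when it is done.

```bash
mkdir -p pics; ls
cat > cap.py <<'E'
from bench import manip
import cv2,numpy as np,pickle
d={}
for n in("side","top"):
    c=manip.capture(n);d[n]=c
    cv2.imwrite(f"pics/{n}0.png",c["img"][:,:,::-1])
    R=cv2.Rodrigues(np.array(c["rvec"],float))[0]
    print(n,"campos",(-R.T@np.array(c["tvec"])).round(3),"axis",R[2].round(3),c["intrinsics"])
pickle.dump(d,open("c0.pkl","wb"))
print(manip.observe())
E
python3 cap.py
```

```text
pics
side campos [ 0.085 -1.001  1.097] axis [ 0.296  0.68  -0.671] [[502.70207627   0.         316.53268134]
 [  0.         502.70207627 199.02433424]
 [  0.           0.           1.        ]]
top campos [0.474 0.014 1.311] axis [ 0.054 -0.02  -0.998] [[375.51667845   0.         318.14140839]
 [  0.         375.51667845 195.16832757]
 [  0.           0.           1.        ]]
{'time': 0.1, 'joint_pos': array([-1.40012816,  0.47767382,  0.02236784,  1.55631175, -0.01149149,
        1.10930166, -0.08311669]), 'joint_velocities': array([ 1.99144341e-04, -2.33940801e-03,  5.85387393e-05, -8.31267302e-04,
        2.26266104e-04,  8.07188400e-04,  1.21005887e-03]), 'joint_torque': array([ 4.15780727e-03, -5.84091389e+01,  1.53994739e+00, -2.73315758e+01,
       -5.42352686e-02,  1.31000773e-02,  2.67131281e-05]), 'eef_pos': array([0.18562704, 0.64844711, 0.23282591]), 'orientation': array([-3.14003207e+00,  1.30893059e-04,  2.86280977e+00]), 'ft_force': array([ 0.29987281,  0.32283736, -0.81536283]), 'wrist_torque': array([ 0.02428361,  0.03199933, -0.02863027]), 'gripper_force': 0.0, 'opening': 0.08739973609730016}
```

View pics/top0.png

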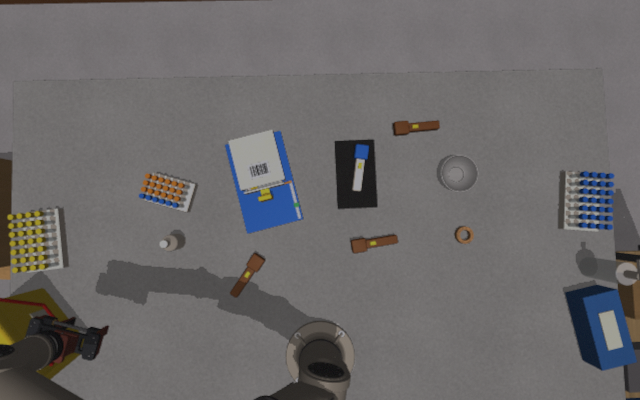

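View pics/side0.png

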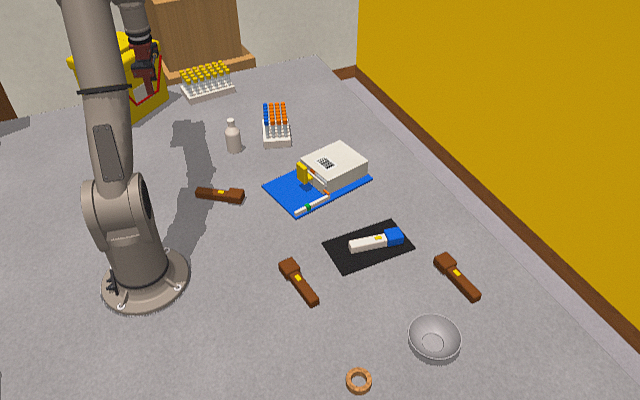

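The scanner is at top (360,168) / side (376,241): white handle, blue head, on the black mat. The shaped-alike brown ones are at top (416,127), (374,243) and (248,274), and they aren't meant because they are brown. The unit is at top (263,182), with the handle at (264,194), the pointer near (289,183) and the clip near (297,205). Next I'll take coarse measurements and an enlarged crop.

```bash
cat > h.py <<'E'
import cv2,numpy as np,pickle
from scipy.spatial.transform import Rotation as Ro
def pose(c):
    """camera->world R, origin"""
    if "T_wc" in c: return c["T_wc"][:3,:3],c["T_wc"][:3,3]
    R=cv2.Rodrigues(np.array(c["rvec"],float))[0]; return R.T,-R.T@np.array(c["tvec"],float).ravel()
def dirs(c,uv):
    """rays in camera coordinates, scaled to z=1"""
    K=np.array(c["intrinsics"]);uv=np.atleast_2d(uv).astype(float)
    p=(uv-K[:2,2])/[K[0,0],K[1,1]]
    if "T_wc" in c:
        r=np.linalg.norm(p,axis=1,keepdims=True)+1e-12; p=p/r*np.tan(np.minimum(r,1.5))
    return np.c_[p,np.ones(len(p))]
def plane(c,uv,z):
    R,o=pose(c);d=dirs(c,uv)@R.T; return o+d*((z-o[2])/d[:,2:])
def cloud(c,uv):
    R,o=pose(c);uv=np.atleast_2d(uv).astype(int);dep=c["depth"][uv[:,1],uv[:,0]]
    P=o+(dirs(c,uv)*dep[:,None])@R.T; return P[dep>0]
def tri(c1,u1,c2,u2):
    A=np.zeros((3,3));b=np.zeros(3)
    for c,u in((c1,u1),(c2,u2)):
        R,o=pose(c);d=(dirs(c,u)@R.T)[0];d/=np.linalg.norm(d);M=np.eye(3)-np.outer(d,d);A+=M;b+=M@o
    p=np.linalg.solve(A,b)
    return p
HSV=dict(blue=((100,120,60),(130,255,255)),yellow=((22,130,100),(33,255,255)),orange=((3,150,120),(19,255,255)),
 green=((45,100,50),(85,255,255)),white=((0,0,140),(180,50,255)),black=((0,0,0),(180,255,45)),red=((170,120,80),(180,255,255)))
def mask(c,col,roi=None):
    h=cv2.cvtColor(c["img"],cv2.COLOR_RGB2HSV);m=cv2.inRange(h,*HSV[col])
    if roi is not None:
        k=np.zeros_like(m);x0,y0,x1,y1=roi;k[y0:y1,x0:x1]=1;m=m*k
    return m
def blobs(m,n=3,amin=4):
    k,l,s,ce=cv2.connectedComponentsWithStats(m)
    o=sorted(range(1,k),key=lambda i:-s[i,4])[:n]
    return [(s[i,4],ce[i],np.argwhere(l==i)[:,::-1]) for i in o if s[i,4]>=amin]
def wrist(manip):
    s=manip.observe();c=dict(manip.capture("wrist"))
    T=np.eye(4);T[:3,:3]=Ro.from_euler("xyz",s["orientation"]).as_matrix();T[:3,3]=s["eef_pos"]
    c["T_wc"]=T@np.array(c["T_tool_cam"]);return c
E
cat > m.py <<'E'
from h import *
d=pickle.load(open("c0.pkl","rb"));t,s=d["top"],d["side"]
rois=dict(top=(225,125,380,235),side=(255,130,420,280))
for col in("blue","yellow","orange","green","white","black"):
    for n in("top","side"):
        for a,ce,px in blobs(mask(d[n],col,rois[n]),4):
            P=cloud(d[n],px);q=cv2.minAreaRect(P[:,:2].astype(np.float32))
            print(col,n,a,ce.round(1),"med",np.median(P,0).round(3),"zmax",P[:,2].max().round(3),"rect",np.round(q[0],3),np.round(q[1],3),round(q[2],1))
a=cv2.resize(t["img"][120:240,220:385],None,fx=4,fy=4,interpolation=2)
b=cv2.resize(s["img"][140:280,255:420],None,fx=4,fy=4,interpolation=2)[:480]
cv2.imwrite("pics/crop1.png",cv2.resize(np.hstack([a[:480,:400*2],b]),(800,int(480*800/1320)))[:,:,::-1])
E
python3 m.py
```

```text
blue top 2064 [264.8 205.5] med [0.506 0.17  0.01 ] zmax 0.063 rect [0.598 0.177] [0.32  0.199] 13.8
blue top 389 [283.7 158.7] med [0.677 0.105 0.01 ] zmax 0.036 rect [0.648 0.102] [0.258 0.034] 12.9
blue top 203 [361.2 151.1] med [ 0.689 -0.164  0.043] zmax 0.051 rect [ 0.693 -0.166] [0.046 0.058] 81.1
blue side 1809 [303.5 191.9] med [0.519 0.14  0.01 ] zmax 0.054 rect [0.604 0.185] [0.336 0.218] 12.9
blue side 302 [393.8 236. ] med [ 0.69  -0.172  0.042] zmax 0.049 rect [ 0.704 -0.147] [0.088 0.067] 78.9
yellow top 112 [264.9 194.5] med [0.546 0.163 0.105] zmax 0.114 rect [0.55  0.163] [0.04 0.04] 12.2
yellow top 12 [359.2 165.2] med [ 0.641 -0.155  0.038] zmax 0.039 rect [ 0.642 -0.155] [0.007 0.014] 86.5
yellow top 9 [253.7 187.6] med [0.574 0.205 0.033] zmax 0.071 rect [0.576 0.206] [0.004 0.016] 0.1
yellow side 219 [302.7 172.9] med [0.538 0.155 0.082] zmax 0.116 rect [0.557 0.229] [0.187 0.048] 84.5
yellow side 28 [297.4 277. ] med [ 0.38  -0.187  0.031] zmax 0.036 rect [ 0.38  -0.187] [0.013 0.025] 13.7
yellow side 20 [377.9 237.2] med [ 0.647 -0.153  0.038] zmax 0.041 rect
[... 986 characters left out ...]
9] med [0.574 0.164 0.058] zmax 0.063 rect [0.576 0.164] [0.009 0.113] 14.0
white side 18015 [337.3 199.5] med [0.633 0.06  0.   ] zmax 0.081 rect [0.941 0.594] [1.934 0.66 ] 53.9
white side 432 [366.9 242.8] med [ 0.609 -0.157  0.034] zmax 0.043 rect [ 0.616 -0.137] [0.064 0.112] 83.2
white side 68 [318.5 200. ] med [0.56  0.079 0.023] zmax 0.029 rect [0.564 0.086] [0.074 0.031] 11.7
white side 38 [300.3 209.4] med [0.493 0.062 0.024] zmax 0.029 rect [0.493 0.07 ] [0.043 0.03 ] 7.2
black top 2046 [354.3 175.8] med [ 0.604 -0.131  0.006] zmax 0.026 rect [ 0.617 -0.145] [0.235 0.136] 0.8
black side 1185 [363.9 248.1] med [ 0.597 -0.162  0.006] zmax 0.013 rect [ 0.62  -0.144] [0.241 0.143] 0.8
```

View pics/crop1.png

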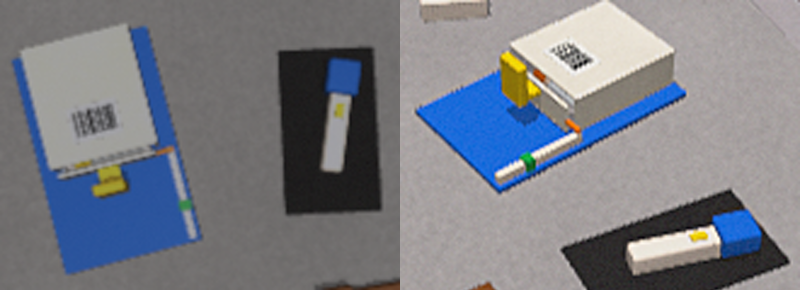

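Scanner confirmed (white handle, blue head, yellow button on the black mat). The pointer is orange beside the rail's rear end, and the green clip is toward the front of the rail. Next are close wrist views of both.

```bash
cat > w.py <<'E'
from bench import manip
from h import *
W=[]
for p in([0.56,0.15,0.33],[0.60,0.10,0.33],[0.60,-0.10,0.33],[0.63,-0.15,0.33]):
    manip.goto(p,[np.pi,0,-0.15]);manip.sleep(0.3);W.append(wrist(manip))
    print(manip.observe()["time"],manip.observe()["joint_pos"].round(2),pose(W[-1])[1].round(3),pose(W[-1])[0][:,2].round(2))
print(W[0]["T_tool_cam"],W[0]["intrinsics"])
pickle.dump(W,open("w.pkl","wb"))
cv2.imwrite("pics/w0.png",np.hstack([cv2.resize(np.vstack([W[0]["img"],W[2]["img"]]),(640,800))])[:, :,::-1][::1])
cv2.imwrite("pics/w1.png",cv2.resize(np.hstack([W[0]["img"],W[2]["img"]])[:,:,::-1],(800,250),interpolation=cv2.INTER_AREA))
cv2.imwrite("pics/w2.png",W[0]["img"][:,:,::-1])
E
python3 w.py
```

```text
2.7 [-1.    0.3   0.81  1.71 -0.23  1.23 -1.86] [0.642 0.138 0.48 ] [-0.3   0.04 -0.95]
3.4167 [-0.87  0.37  0.81  1.64 -0.28  1.26 -1.73] [0.682 0.089 0.48 ] [-0.3   0.04 -0.95]
4.5833 [-0.57  0.38  0.85  1.64 -0.3   1.26 -1.38] [ 0.682 -0.111  0.48 ] [-0.3   0.04 -0.95]
5.275 [-0.44  0.46  0.84  1.55 -0.35  1.3  -1.27] [ 0.712 -0.162  0.48 ] [-0.3   0.04 -0.95]
[[-4.74277054e-04 -9.53262218e-01 -3.02143870e-01  8.28867699e-02]
 [ 9.99999535e-01 -7.05959434e-04  6.57592763e-04  3.57737486e-04]
 [-8.40159651e-04 -3.02143417e-01  9.53262110e-01 -1.50393820e-01]
 [ 0.00000000e+00  0.00000000e+00  0.00000000e+00  1.00000000e+00]] [[309.70691629   0.         320.54791367]
 [  0.         309.70691629 198.39169792]
 [  0.           0.           1.        ]]
```

View pics/w2.png

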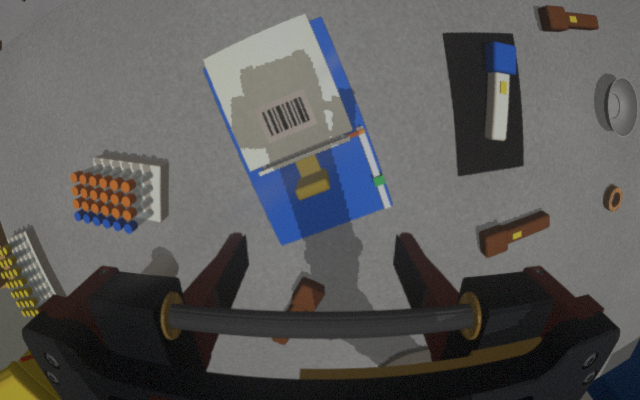

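The wrist view shows the barcode at (287,116), the pointer at (357,132), the clip at (378,181), the handle top at (313,188) and the scanner at (497,95).

```bash
cat > m2.py <<'E'
from h import *
W=pickle.load(open("w.pkl","rb"));d=pickle.load(open("c0.pkl","rb"));V=dict(w0=W[0],w1=W[1],w2=W[2],w3=W[3],top=d["top"],side=d["side"])
HSV["pt"]=((2,110,70),(18,255,255))
HSV["bar"]=((0,0,0),(180,255,75))
def near(c,P,r,col,amin=3):
    # pixels of colour whose depth point lies within r (box) of P
    m=mask(c,col);px=np.argwhere(m)[:,::-1];px=px[c["depth"][px[:,1],px[:,0]]>0]
    Q=cloud(c,px);k=(np.abs(Q-P)<r).all(1);return px[k],Q[k]
T=dict(pointer=([.594,.095,.034],[.03,.03,.012],"pt"),clip=([.515,.064,.027],[.025,.025,.012],"green"),
 hand=([.546,.163,.108],[.04,.04,.008],"yellow"),bar=([.65,.19,.07],[.05,.05,.008],"bar"),
 head=([.69,-.165,.044],[.05,.05,.008],"blue"),shaft=([.61,-.151,.037],[.08,.03,.006],"white"),button=([.643,-.155,.038],[.03,.03,.01],"yellow"))
for n,(P,r,col) in T.items():
    C={}
    for v,c in V.items():
        px,Q=near(c,np.array(P),np.array(r),col)
        if len(px)<4: continue
        rc=cv2.minAreaRect(Q[:,:2].astype(np.float32));C[v]=np.array(cv2.minAreaRect(px.astype(np.float32))[0])
        print(n,v,len(px),C[v].round(1),"med",np.median(Q,0).round(4),"rect",np.round(rc[0],4),np.round(rc[1],3),round(rc[2],1),"ray@z",plane(c,C[v],P[2]).round(4)[0][:2])
    for a,b in(("w0","w1"),("w2","w3"),("w0","side"),("w3","side")):
        if a in C and b in C: print("   tri",a,b,tri(V[a],C[a],V[b],C[b]).round(4))
# plane of housing/plate edges: unit yaw from white housing top
for v in("w0","w1","top"):
    px,Q=near(V[v],np.array([.68,.2,.07]),np.array([.13,.13,.006]),"white")
    pxa,Qa=near(V[v],np.array([.6,.18,.01]),np.array([.25,.2,.006]),"blue")
    for q in(Q,Qa):
        rc=cv2.minAreaRect(q[:,:2].astype(np.float32));print(v,np.round(rc[0],4),np.round(rc[1],3),round(rc[2],2))
E
python3 m2.py
```

```text
pointer w0 52 [356.4 132.7] med [0.5924 0.0915 0.0346] rect [0.5922 0.0923] [0.005 0.022] 13.8 ray@z [0.5925 0.0924]
pointer w1 54 [326.6 164.2] med [0.5924 0.092  0.0343] rect [0.5924 0.0928] [0.005 0.024] 13.5 ray@z [0.5923 0.0928]
pointer w2 50 [200.6 184.7] med [0.5923 0.092  0.034 ] rect [0.5922 0.0927] [0.005 0.025] 13.0 ray@z [0.5924 0.0925]
pointer w3 45 [178.7 206.5] med [0.5925 0.0919 0.0336] rect [0.5922 0.0938] [0.005 0.026] 12.2 ray@z [0.5926 0.0919]
pointer top 8 [287.5 181.9] med [0.591  0.0875 0.0351] rect [0.5916 0.0909] [0.005 0.018] 10.9 ray@z [0.5915 0.091 ]
pointer side 17 [325.9 191.5] med [0.5939 0.0985 0.0343] rect [0.5938 0.097 ] [0.032 0.015] 74.7 ray@z [0.5948 0.0949]
   tri w0 w1 [0.5929 0.0928 0.0373]
   tri w2 w3 [0.5914 0.0946 0.0294]
   tri w0 side [0.5931 0.0924 0.0366]
   tri w3 side [0.5932 0.0905 0.0375]
clip w0 84 [378.4 180.1] med [0.515  0.0669 0.0272] rect [0.5148 0.0668] [0.014 0.016] 13.3 ray@z [0.5155 0.067 ]
clip w1 83 [350.3 208.6] med [0.5156 0.0661 0.0271] rect [0.5155 0.0664] [0.013 0.016] 10.9 ray@z [0.516  0.0663]
clip w2 54 [228. 226
[... 4476 characters left out ...]
0.6425 -0.1547] [0.009 0.017] 81.5 ray@z [ 0.6428 -0.1548]
button top 12 [359. 165.] med [ 0.6408 -0.1552  0.0382] rect [ 0.6425 -0.1549] [0.007 0.014] 86.5 ray@z [ 0.6424 -0.1547]
button side 20 [377.9 237.1] med [ 0.6471 -0.1529  0.038 ] rect [ 0.6455 -0.1537] [0.014 0.018] 82.1 ray@z [ 0.6458 -0.1531]
   tri w0 w1 [ 0.6425 -0.1526  0.04  ]
   tri w2 w3 [ 0.6422 -0.1547  0.0344]
   tri w0 side [ 0.6437 -0.1539  0.0392]
   tri w3 side [ 0.6437 -0.1552  0.0412]
w0 [0.6673 0.1936] [0.172 0.152] 13.24
w0 [0.5989 0.1776] [0.318 0.199] 13.14
w1 [0.6669 0.1944] [0.172 0.151] 12.8
w1 [0.5987 0.178 ] [0.319 0.2  ] 13.02
top [0.6652 0.1912] [0.171 0.151] 13.31
top [0.5981 0.1752] [0.318 0.199] 12.96
```

```bash
cat > p1.py <<'E'
from bench import manip
from h import *
y=-0.154;u=np.array([np.cos(y),np.sin(y)]);o=[np.pi,0,y]
g=np.array([0.6315,-0.1535])+0.010*u; L=np.array([0.633,0.1852]); h=L-0.050*u
manip.move_gripper(0.06,25)
manip.goto([*g,0.12],o)
print("touch",manip.servo_line([*g,0.021],max_speed=0.08,until_force=8))
manip.move_gripper(0.0,25);s=manip.observe();print("grip",s["opening"],s["gripper_force"],s["eef_pos"])
manip.servo_line([*g,0.16],max_speed=0.1)
manip.servo_line([*h,0.16],max_speed=0.2);manip.sleep(0.5)
s=manip.observe();print(s["time"],s["eef_pos"],h,s["opening"],s["orientation"])
d={n:manip.capture(n) for n in("side","top")};d["w"]=wrist(manip);pickle.dump(d,open("c1.pkl","wb"))
for n,c in d.items():
  for col in("blue","white","yellow"):
    px=np.argwhere(mask(c,col))[:,::-1];px=px[c["depth"][px[:,1],px[:,0]]>0];Q=cloud(c,px)
    k=(np.abs(Q-[*L,0.175])<[.2,.1,.03]).all(1);Q=Q[k]
    if len(Q)<5: continue
    rc=cv2.minAreaRect(Q[:,:2].astype(np.float32));A=np.c_[Q[:,:2]-Q[:,:2].mean(0),np.ones(len(Q))]
    print(n,col,len(Q),np.median(Q,0).round(4),np.round(rc[0],4),np.round(rc[1],3),round(rc[2],1),"z range",np.percentile(Q[:,2],[5,95]).round(4))
cv2.imwrite("pics/hold.png",np.vstack([cv2.resize(d["side"]["img"][100:250,230:430],(400,300)),cv2.resize(d["w"]["img"],(400,250))])[:,:,::-1])
E
python3 p1.py
```

```text
touch False
grip 0.030289719570716148 24.997187554836273 [ 0.64148366 -0.15488007  0.02111689]
12.6667 [0.58361082 0.19285091 0.16000642] [0.58359173 0.1928696 ] 0.029851556777331645 [-3.14158092e+00 -2.49082701e-05 -1.54063395e-01]
side blue 144 [0.6361 0.1647 0.1762] [0.6379 0.1716] [0.066 0.037] 26.5 z range [0.16   0.1849]
side white 291 [0.5398 0.1878 0.1703] [0.5781 0.1942] [0.049 0.155] 79.3 z range [0.1501 0.1771]
top blue 96 [0.6376 0.1722 0.1819] [0.5748 0.173 ] [0.028 0.157] 88.2 z range [0.1782 0.1857]
w blue 10686 [0.6347 0.1844 0.182 ] [0.6148 0.1854] [0.051 0.084] 79.6 z range [0.1799 0.1831]
w yellow 763 [0.5849 0.1921 0.1762] [0.5828 0.1821] [0.032 0.02 ] 81.7 z range [0.1753 0.1771]
```

View pics/hold.png

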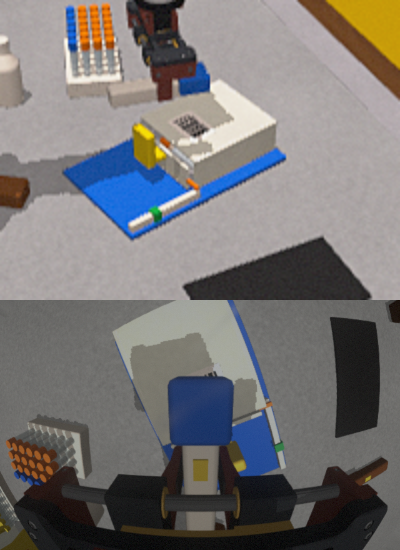

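The scanner is held level with its head over the label: head top at z 0.182, so the window is about 8 cm above the label, and its xy is within 2 mm. Holding longer, then laying it back.

```bash
cat > p2.py <<'E'
from bench import manip
from h import *
y=-0.154;u=np.array([np.cos(y),np.sin(y)])
g=np.array([0.6315,-0.1535])+0.010*u
manip.sleep(1.6)
manip.servo_line([*g,0.16],max_speed=0.2)
manip.servo_line([*g,0.04],max_speed=0.1)
print("touch",manip.servo_line([*g,0.0215],max_speed=0.03,until_force=4),manip.observe()["eef_pos"])
manip.sleep(0.2);manip.move_gripper(0.06);manip.sleep(0.2)
p=manip.observe()["eef_pos"]
manip.servo_line([*p[:2],0.16],max_speed=0.15)
yu=0.2286
H=np.array([0.5394,0.1632])
for k in(1,-1):
    print(k,manip.solve_ik([*H,0.2],[np.pi,0,yu+k*np.pi/2]))
manip.goto([0.60,-0.05,0.30],[np.pi,0,-0.15]);manip.sleep(.3)
print(manip.observe()["time"])
c=wrist(manip);pickle.dump(c,open("c2.pkl","wb"))
for col,P,r in(("blue",[.69,-.16,.043],[.06,.05,.03]),("white",[.61,-.15,.036],[.09,.04,.02])):
    px=np.argwhere(mask(c,col))[:,::-1];px=px[c["depth"][px[:,1],px[:,0]]>0];Q=cloud(c,px)
    Q=Q[(np.abs(Q-P)<r).all(1)];rc=cv2.minAreaRect(Q[:,:2].astype(np.float32))
    print(col,np.round(rc[0],4),np.round(rc[1],3),round(rc[2],1),np.percentile(Q[:,2],[5,50,95]).round(4))
E
python3 p2.py
```

```text
touch True [ 0.64089555 -0.15486697  0.02108489]
1 [-0.65024418  0.33708226  0.30645155  1.87796454 -0.12343556  0.94479177
 -0.05889659]
-1 [-1.21664391  0.57693046  1.14427754  1.90937492 -0.60664658  1.05729371
 -2.72712047]
21.4917
blue [ 0.6889 -0.1626] [0.047 0.049] 81.4 [0.0379 0.0431 0.0446]
white [ 0.6111 -0.1506] [0.028 0.108] 81.2 [0.0335 0.0352 0.0366]
```

The scanner is back flat in its original place. Next is the drawer: pointer to clip along the unit's x is about 81 mm.

```bash
cat > p3.py <<'E'
from bench import manip
from h import *
yu=0.2286;a=np.array([np.cos(yu),np.sin(yu)]);o=[np.pi,0,yu+np.pi/2]
H=np.array([0.5391,0.1633]);D=0.0808
manip.move_gripper(0.05,40)
manip.goto([*H,0.2],o)
print("touch",manip.servo_line([*H,0.087],max_speed=0.08,until_force=8))
manip.move_gripper(0.0,40);s=manip.observe();print("grip",s["opening"],s["gripper_force"],s["eef_pos"])
manip.servo_line([*(H-D*a),0.087],max_speed=0.05);manip.sleep(.5)
s=manip.observe();print(s["time"],s["opening"],s["gripper_force"],s["eef_pos"],s["ft_force"],"moved",(H-s["eef_pos"][:2])@a)
d={n:manip.capture(n) for n in("side","top")};d["w"]=wrist(manip);pickle.dump(d,open("c3.pkl","wb"))
HSV["pt"]=((2,110,70),(18,255,255))
O=np.array([.6233,.1834]);n=np.array([-a[1],a[0]])
for k,c in d.items():
  for col,z in(("pt",.035),("green",.028)):
    px=np.argwhere(mask(c,col))[:,::-1];px=px[c["depth"][px[:,1],px[:,0]]>0];Q=cloud(c,px)
    Q=Q[(np.abs(Q-[.515,.068,.03])<[.04,.04,.013]).all(1)]
    if len(Q)<3: continue
    X=(Q[:,:2]-O)@a;print(k,col,len(Q),"unit x med",np.median(X).round(4),"range",np.percentile(X,[3,97]).round(4),np.median((Q[:,:2]-O)@n).round(3))
im=np.vstack([cv2.resize(d["side"]["img"][150:250,230:380],(600,400),interpolation=2)[:300],cv2.resize(d["w"]["img"],(600,375))[:300]])
cv2.imwrite("pics/pull.png",im[:,:,::-1])
E
python3 p3.py
```

```text
touch False
grip 0.015850173018692595 39.999863505363464 [0.53930274 0.16337572 0.08704151]
27.6667 0.015763979367458974 39.99959170818329 [0.46087742 0.14511462 0.08703119] [ 7.08580089  1.18067756 -9.63594065] moved 0.080308653492645
side pt 17 unit x med -0.1295 range [-0.1338 -0.1171] -0.076
side green 20 unit x med -0.1332 range [-0.1376 -0.1244] -0.097
top pt 5 unit x med -0.1323 range [-0.1337 -0.1313] -0.081
top green 5 unit x med -0.1337 range [-0.137  -0.1298] -0.098
```

View pics/pull.png

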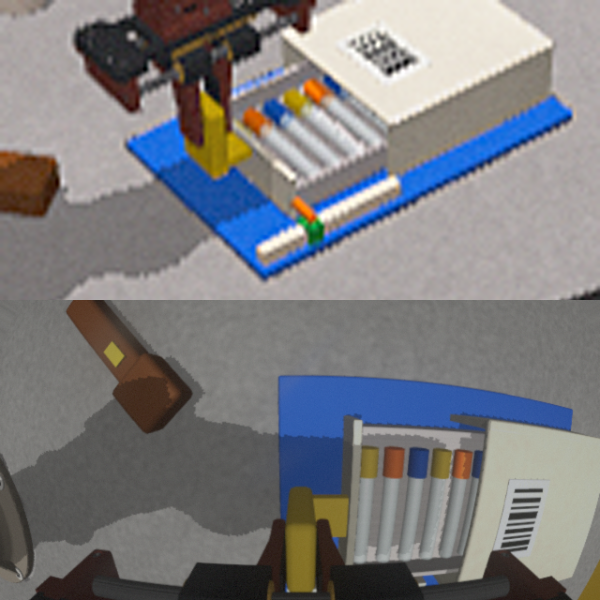

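The pointer is at unit x −0.131 to −0.132 m and the clip spans about −0.138 to −0.124 m. So the pointer is within the clip, the clip hasn't moved, and the grip is firm at 40 N.

```bash
python3 -c "
from bench import manip
print(manip.job_done())"
```

```text
the job is handed in; nothing more can be done
None
```

The job is handed in: the scanner was held still about 8 cm above the label for over 2 s and laid back flat on its mat, and the arm is now holding the drawer open about 80 mm with the pointer within the green clip's width (about 28 s used, result not reported back).

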